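Turn the marker round in its dock

ROBOT

A 6-joint arm with a two-finger parallel gripper is mounted at the origin on a cart in front of the work surface, level with it; the furniture and walls round the work are solid. World frame = base frame: x ahead of the robot, y to its left, z up, the work surface at z = 0. Lengths are in m, angles in degrees, forces in N, time in s.
With the tool pointing down it reaches from about 0.3 to 0.775 m from the base axis. Payload 14.6 kg.
Tool frame: the origin (TCP) lies at the very end of the fingers, on their centre line; the grasp point (between the pads) lies bot.pinch_z behind it (bot.pinch_z is the distance from the TCP to the grasp point, in m); y points along the fingers, x is the direction in which the jaws open and shut, and the axes are right-handed (so a half turn about y gives the same grasp; the last joint's range is limited). The gripper opens to 85 mm and grips with 20 to 120 N. Pads are 22 mm wide; open, the fingers measure 114 mm over their backs; the gripper's body (76 mm by 85 mm) begins 54 mm behind the grasp point. The pads swing forward as they close: fully open they stand 13 mm farther back than shut.
Start: joints at [70.955, 17.183, 87.147, -0, 75.671, -3.816], TCP at [0.144, 0.531, 0.197] pointing down, gripper open.
Joint ranges: [-173.82, 173.82], [-45.26, 126.66], [13.44, 144.39], [-59.66, 239.66], [0, 175.72], [-146.38, 146.38]. Speed limits (degrees/s): [127.2, 127.2, 147.25, 180, 180, 180].

INTERFACE

Orientations are given as [roll, pitch, yaw] about the fixed x, y, z axes, in that order (R = Rz(yaw) Ry(pitch) Rx(roll)).
In Python, from plant import bot, observe, read_camera, job gives the robot as it stands. The module is installed in compiled form; this text tells all that it offers. Calls block until the motion is done:
- bot.move_pose(position, orientation): joint-space move of the TCP to a pose.
- bot.move_l(position, rotation=None, max_speed=0.15): straight line of the TCP; rotation=None keeps the orientation; max_speed is the mean speed in m/s.
- bot.set_joints(angles): joint-space move.
- bot.move_gripper(opening, newtons=None): opening from 0.0 (shut) to 1.0 (fully open); newtons is the grip in N (None keeps the last); returns when the fingers have stopped.
- bot.sleep(seconds).
- bot.inverse_kinematics(position, orientation): joint angles nearest the present ones, or None.
- observe(): the state.
- read_camera(name): name is "scene" or "top" or "wrist"; returns a dict with "pixels" (420x560x3 uint8, red, green, blue), "z_map" (420x560 float32, m along the optical axis (not along the pixel's ray), 0 where there is no reading), "fx", "fy", "cx", "cy" (pixels), "view" (4x4, takes a point from world to camera coordinates). Camera axes: x right, y up, looking along -z (the intrinsics and any distortion apply to the point x, -y, -z); pixel columns grow to the right and rows downward; lengths in m; the calibration is good to about 2 mm. A picture is of the moment at which its call begins.
A pose or a line that the arm cannot do raises bot.MotionError and nothing moves.
- job.close_job(): hands the job in, once; it reports no verdict.
The state is a dict: "time": time; "joint_positions": joint angles; "qd": joint speeds; "effort": joint torques, N m; "position": TCP position; "eef_rot": TCP orientation; "force": force on the tool from outside, world axes, zero at the start; "moment": the same for the moment, N m; "gripper_width": opening from 0.0 (shut) to 1.0 (fully open).
Only numpy, scipy, OpenCV 4.12 (cv2) and the standard library are available. Lean on these libraries where they do the work, as an engineer would, in place of code of your own. Each camera call takes 0.05 s, during which the arm holds its last target.

TASK

The blue-capped marker was put into its little wooden dock the wrong way round, cap first. Draw it right out, lay it on the table clear of the dock and let go of it; then put it back the other way round, white end first and fully home against the stop, so that the blue cap is what sticks out of the mouth. Leave the other things on the table where they are.

Things in the scene. Friction and masses are not known exactly. Their poses are not given: they have to be found in the camera images.
- marker_mid (a point): centre of the blue-capped white marker (131 mm long, 13 to 14 mm thick, about 18 g, lying on its side), halfway along it and 7 mm above its underside; its own y axis runs along the marker toward the plain white end. Gripping it across, anywhere along its length, works.
- marker_white_end (a point): middle of the marker's plain white end face, 65.5 mm from the centre; at the start this end sticks out of the dock's mouth by about 47 to 57 mm
- marker_cap_end (a point): middle of the end face of the marker's blue cap (cap about 45 mm long), 65.5 mm from the centre; at the start it is inside the dock
- dock_mouth (a point): middle of the open front of the marker dock, 7 mm above the table. The dock is a low brown wooden shelter fixed to the table: outside 95 mm deep, about 60 mm wide (84 mm over two steel foot flanges 4 mm high near its rear), 34 mm high; its bay is 36 mm wide (lips flaring to 46 mm at the mouth), 28 mm high under a roof with a narrow viewing slot, and has no floor, so the marker slides on the table top itself. Own x axis points straight into the bay, z up.
- dock_stop (a point): middle of the grey felt-faced stop at the rear end of the bay, 7 mm above the table, 85 mm straight in from the mouth; own x axis points from the mouth toward the stop, z up. A marker fully home touches it and still sticks out of the mouth by 46 mm.
- red_cup: pink-red mixing cup, 41 mm wide, 28 mm tall; bystander, origin at the middle of its underside
- white_cup: off-white mixing cup, 41 mm wide, 28 mm tall; bystander, origin at the middle of its underside
- glue_stick: cream hot-melt glue stick lying on the table, 108 mm long, 11 mm thick; bystander, origin at the middle of its underside
- blue_screwdriver: small screwdriver with a fluted blue handle, 128 mm long, lying on the table; bystander, origin at the middle of its underside
- small_jar: small pigment jar with a white lid, 40 mm wide, 36 mm tall; bystander, origin at the middle of its underside
- black_tweezers: black tweezers lying on the table, 124 mm long; bystander, origin at the middle of its underside
- flat_pliers: flat-nose pliers with red grips, 134 mm long, lying on the table; bystander, origin at the middle of its underside
- blue_marker: the same marker as a whole, origin at the middle of its underside, y axis toward the plain white end
Mind the look-alikes: they are no part of the job. What is meant by the part that bears dock_mouth is not purple, and is the smaller of those in its own colour.

How it is judged:
By the outcome, as a careful person would: the job done as asked, in the order asked, and still so for the second after the job is handed in, with the robot touching nothing.
It also fails if it takes over 54 s, if anything falls off the work surface, if the arm or the gripper's body presses on something with over 40 N, if the wrist force passes 120 N, or if a joint passes its speed limit or range.

## Working session

There is one attempt and no reset: what is moved stays moved. The work goes in short steps, each a Python script; the robot and the scene stay as the last script left them, time stands still between calls to the robot, and variables do not carry over. Pictures are saved under pics/ and viewed, and the job is handed in when it is done.

```bash
mkdir -p pics; cat > h.py <<'E'
import numpy as np, cv2
from plant import bot, observe, read_camera, job
def snap(name,fn=None):
    c=read_camera(name)
    if fn: cv2.imwrite('pics/'+fn,c['pixels'][:,:,::-1])
    return c
E
python3 - <<'E'
from h import *
for n in ['scene','top']:
    c=snap(n,n+'0.png'); np.savez('pics/'+n+'0.npz',**{k:np.array(v) for k,v in c.items()})
    print(n,{k:(v if np.size(v)<17 else 0) for k,v in c.items()}, c.keys())
print(observe(),bot.pinch_z)
E
```

```text
scene {'pixels': 0, 'z_map': 0, 'fx': 392.0305881888302, 'fy': 392.0305881888302, 'cx': 278.93366704744733, 'cy': 204.86343762224627, 'view': array([[ 0.86645187, -0.4990383 ,  0.01489747, -0.43742407],
       [ 0.36251956,  0.64937832,  0.66849635, -0.22607066],
       [-0.34327938, -0.57381929,  0.7435662 , -1.29074162],
       [ 0.        ,  0.        ,  0.        ,  1.        ]])} dict_keys(['pixels', 'z_map', 'fx', 'fy', 'cx', 'cy', 'view'])
top {'pixels': 0, 'z_map': 0, 'fx': 388.90524038076506, 'fy': 388.90524038076506, 'cx': 279.41150695470736, 'cy': 212.77682930999612, 'view': array([[ 0.0051895 , -0.99992536, -0.01106106,  0.03177856],
       [ 0.99024377,  0.00359834,  0.13929942, -0.50732865],
       [-0.13924922, -0.01167604,  0.99018853, -1.07070887],
       [ 0.        ,  0.        ,  0.        ,  1.        ]])} dict_keys(['pixels', 'z_map', 'fx', 'fy', 'cx', 'cy', 'view'])
{'time': 0.1, 'joint_positions': array([ 7.09539940e+01,  1.72131696e+01,  8.71761110e+01, -3.51468346e-04,
        7.56687672e+01, -3.81636217e+00]), 'qd': array([-0.00556993, -0.05369362, -0.01958932, -0.03153548,  0.03849275,
       -0.02420068]), 'effort': array([ 2.13215404e-03, -5.44371951e+01, -3.62375522e+01,  3.95398752e-05,
        2.95790072e-03,  1.52655190e-05]), 'position': array([0.14441124, 0.53046152, 0.1966758 ]), 'eef_rot': array([-8.99964761e+01,  5.79417921e-02,  7.47704451e+01]), 'force': array([ 0.42301687, -0.84046134,  0.03374562]), 'moment': array([-0.02095192, -0.01360855,  0.0541967 ]), 'gripper_width': 0.9998295129126145} 0.0187
```

View pics/top0.png

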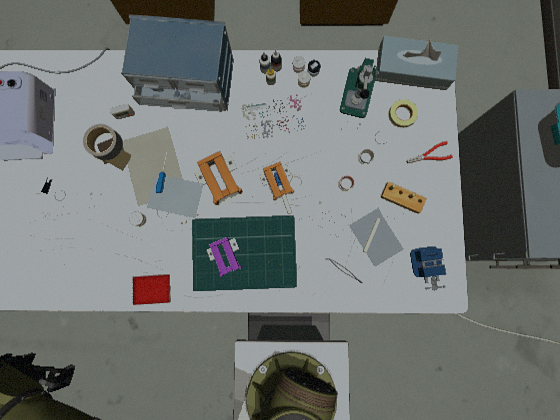

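View pics/scene0.png

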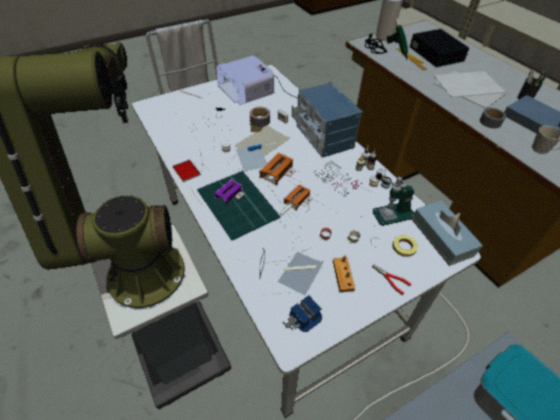

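```bash
python3 - <<'E'
import cv2,numpy as np
t=cv2.imread('pics/top0.png');s=cv2.imread('pics/scene0.png')
a=cv2.resize(t[140:220,190:310],None,fx=6,fy=6,interpolation=cv2.INTER_CUBIC)
cv2.imwrite('pics/ct0.png',a)
b=cv2.resize(s[145:225,250:350],None,fx=6,fy=6,interpolation=cv2.INTER_CUBIC)
cv2.imwrite('pics/cs0.png',b)
E
```

```text
(no output)
```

View pics/ct0.png

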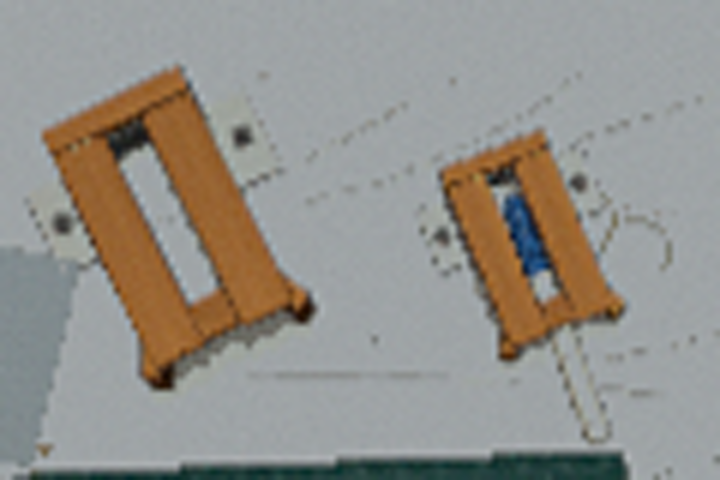

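View pics/cs0.png

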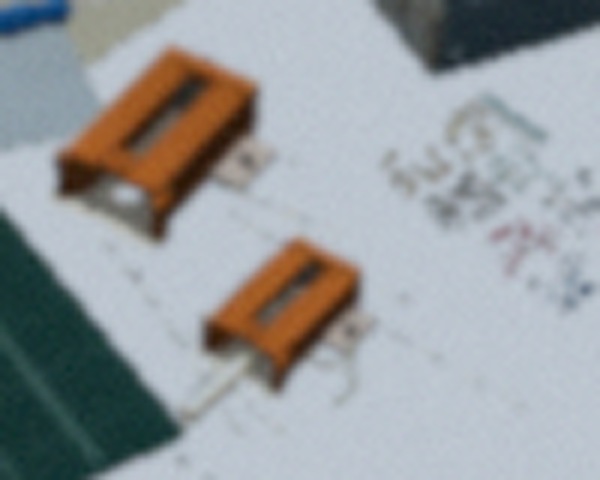

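```bash
cat >> h.py <<'E'
def ray(c,uv):
    uv=np.atleast_2d(uv).astype(float)
    d=np.c_[(uv[:,0]-c['cx'])/c['fx'],-(uv[:,1]-c['cy'])/c['fy'],-np.ones(len(uv))]
    V=c['view'];R=V[:3,:3];t=V[:3,3]
    return -R.T@t, d@R
def onplane(c,uv,z):
    o,d=ray(c,uv); s=(z-o[2])/d[:,2]; return o+d*s[:,None]
def proj(c,P):
    P=np.atleast_2d(P);V=c['view'];q=P@V[:3,:3].T+V[:3,3]
    return np.c_[c['cx']+c['fx']*q[:,0]/-q[:,2], c['cy']-c['fy']*q[:,1]/-q[:,2]]
def cloud(c):
    v,u=np.mgrid[0:420,0:560];z=c['z_map'];V=c['view']
    p=np.stack([(u-c['cx'])/c['fx']*z,-(v-c['cy'])/c['fy']*z,-z],-1)
    return (p-V[:3,3])@V[:3,:3]
E
python3 - <<'E'
from h import *
for n,roi in [('top',(255,155,305,220)),('scene',(280,180,318,218))]:
    c=dict(np.load(f'pics/{n}0.npz'))
    P=cloud(c);hsv=cv2.cvtColor(c['pixels'],cv2.COLOR_RGB2HSV)
    m=(hsv[...,0]>5)&(hsv[...,0]<20)&(hsv[...,1]>120)&(abs(P[...,2]-0.034)<0.006)
    r=np.zeros_like(m);r[roi[1]:roi[3],roi[0]:roi[2]]=1;m&=r
    v,u=np.nonzero(m); X=onplane(c,np.c_[u,v],0.034)
    rect=cv2.minAreaRect((X[:,:2]*1000).astype(np.float32)); print(n,m.sum(),rect,cv2.boxPoints(rect).round(1), np.median(P[m][:,2]))
c=dict(np.load('pics/top0.npz'))
uv=np.array([[570,330],[595,435],[505,350],[618,305]])/6+[190,140]-.4
print(onplane(c,uv[:2],0.007),onplane(c,uv[2:],.034))
# obstacles
P=cloud(c)
for (u,v) in [(139,219),(62,196),(346,184),(366,157),(160,182),(224,257),(240,275),(297,217)]: print(u,v,onplane(c,[u,v],0)[0].round(3),P[v,u].round(3))
E
```

```text
top 450 ((604.73583984375, 39.47193908691406), (93.93196868896484, 55.53805923461914), 21.871219635009766) [[550.8  47.7]
 [571.5  -3.8]
 [658.7  31.2]
 [638.   82.7]] 0.03346059706524621
scene 192 ((605.60498046875, 36.5967903137207), (92.50479125976562, 53.441280364990234), 24.831321716308594) [[552.4  41.4]
 [574.9  -7.1]
 [658.8  31.8]
 [636.4  80.3]] 0.03496146090610805
[[0.56520649 0.01939052 0.007     ]
 [0.51331204 0.0070548  0.007     ]] [[ 0.55030836  0.05043523  0.034     ]
 [ 0.57234598 -0.00349696  0.034     ]]
139 219 [0.492 0.448 0.   ] [0.487 0.433 0.039]
62 196 [0.56  0.681 0.   ] [ 0.56   0.681 -0.   ]
346 184 [ 0.599 -0.162  0.   ] [ 0.597 -0.161  0.007]
366 157 [ 0.682 -0.224  0.   ] [ 0.681 -0.224  0.   ]
160 182 [0.604 0.391 0.   ] [0.599 0.384 0.022]
224 257 [0.382 0.194 0.   ] [0.382 0.194 0.003]
240 275 [0.331 0.147 0.   ] [0.331 0.147 0.002]
297 217 [ 0.5   -0.017  0.   ] [ 0.5   -0.017 -0.   ]
```

```bash
python3 - <<'E'
from h import *
print(bot.inverse_kinematics([0.53,0.01,0.15],[-90,0,-67.5]))
bot.move_pose([0.53,0.01,0.15],[-90,0,-67.5])
c=snap('wrist','w1.png'); np.savez('pics/w1.npz',**{k:np.array(v) for k,v in c.items()})
o=observe();print(o['time'],o['position'],o['eef_rot'],o['joint_positions'],o['force'])
print(c['view'],c['fx'],c['cx'],c['cy'])
E
```

```text
[-2.8781735  17.1714153  93.69200811  0.         69.13657658 64.6218265 ]
2.4667 [0.529993   0.0107107  0.15003721] [-8.99956818e+01  3.13891291e-03 -6.74143268e+01] [-2.80377789e+00  1.71683045e+01  9.36908024e+01  5.01609891e-03
  6.91383378e+01  6.46087629e+01] [ 0.61073294 -0.60989448 -0.2593302 ]
[[ 3.83998428e-01 -9.23333609e-01  5.04740686e-04 -1.95002085e-01]
 [ 8.86494987e-01  3.68524904e-01 -2.79850020e-01 -4.50733007e-01]
 [ 2.58208920e-01  1.07909418e-01  9.60043599e-01 -4.71756588e-01]
 [ 0.00000000e+00  0.00000000e+00  0.00000000e+00  1.00000000e+00]] 336.2676217028924 285.1481590107058 204.51114104293598
```

View pics/w1.png

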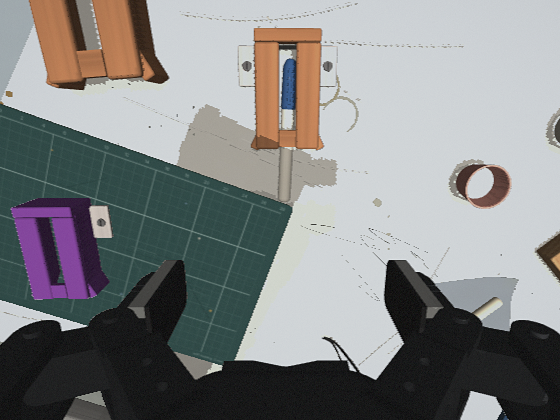

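```bash
python3 - <<'E'
from h import *
c=dict(np.load('pics/w1.npz'))
P=cloud(c);hsv=cv2.cvtColor(c['pixels'],cv2.COLOR_RGB2HSV)
m=(hsv[...,0]>3)&(hsv[...,0]<22)&(hsv[...,1]>110)&(abs(P[...,2]-0.034)<0.004)
r=np.zeros_like(m);r[20:155,245:335]=1;m&=r
v,u=np.nonzero(m);X=onplane(c,np.c_[u,v],.034)[:,:2]
rect=cv2.minAreaRect((X*1000).astype(np.float32));print(rect,cv2.boxPoints(rect),np.median(P[m][:,2]))
# side edges per row, fit lines
L=[];Rr=[]
for row in range(50,130,4):
    cols=np.nonzero(m[row])[0]; L.append(onplane(c,[cols.min()-.5,row],.034)[0,:2]);Rr.append(onplane(c,[cols.max()+.5,row],.034)[0,:2])
for E_ in (L,Rr):
    l=cv2.fitLine(np.array(E_,np.float32),cv2.DIST_HUBER,0,.001,.001).ravel();print('edge',l,np.degrees(np.arctan2(l[1],l[0])))
# marker
m2=np.zeros_like(m);m2[150:215,268:305]=1
m2&=(P[...,2]>.005)&(P[...,2]<.02)
v,u=np.nonzero(m2);print(m2.sum(),u.min(),u.max(),v.min(),v.max())
q=onplane(c,np.c_[u,v],.008)[:,:2]
rect=cv2.minAreaRect((q*1000).astype(np.float32));print(rect,cv2.boxPoints(rect))
l=cv2.fitLine(q.astype(np.float32),cv2.DIST_HUBER,0,.001,.001).ravel();print(l,np.degrees(np.arctan2(l[1],l[0])))
# blue cap via slot
m3=(hsv[...,0]>100)&(hsv[...,0]<125)&(hsv[...,1]>130);r[:]=0;r[40:140,270:310]=1;m3&=r
v,u=np.nonzero(m3);q=P[m3];print(np.median(q,0),onplane(c,[[u.mean(),v.mean()]],.012))
E
```

```text
((608.4126586914062, 40.06914520263672), (93.7568359375, 53.42681121826172), 22.587432861328125) [[554.8696     46.72783  ]
 [575.3905     -2.6008587]
 [661.9557     33.41046  ]
 [641.4348     82.73915  ]] 0.03402082412263216
edge [0.9258065  0.3779978  0.5993494  0.06500621] 22.209715
edge [0.92312115 0.38450927 0.6239159  0.01821364] 22.613276
655 278 292 150 201
((536.8612060546875, 12.347455024719238), (50.41057205200195, 12.294029235839844), 19.74464225769043) [[511.06113     9.618003 ]
 [515.2145     -1.9532309]
 [562.66125    15.076907 ]
 [558.50793    26.64814  ]]
[0.94207054 0.33541486 0.53765416 0.01260786] 19.597765
[0.61389819 0.04117524 0.01245571] [[0.61439684 0.04112621 0.012     ]]
```

```bash
python3 - <<'E'
from h import *
c=dict(np.load('pics/top0.npz'))
print(onplane(c,[[326,257],[362,283],[366,250],[376,220]],0).round(3))
bot.move_gripper(0.55,40)
g=[0.5376,0.0125]
bot.move_pose([*g,0.06],[-90,0,-70.2])
bot.move_l([*g,0.003],max_speed=.1)
o=observe();print(o['time'],o['position'],o['force'])
bot.move_gripper(0.0,40)
o=observe();print(o['time'],o['gripper_width'],o['force'])
c=snap('wrist','w2.png')
E
```

```text
[[ 0.384 -0.101  0.   ]
 [ 0.31  -0.203  0.   ]
 [ 0.404 -0.217  0.   ]
 [ 0.492 -0.248  0.   ]]
4.1 [0.5381376  0.01247416 0.00381545] [-1.07176109 -0.64554276 -0.4850074 ]
4.6083 -0.00011063680327740449 [-0.21605777 -0.14391889 -0.46609206]
```

View pics/w2.png

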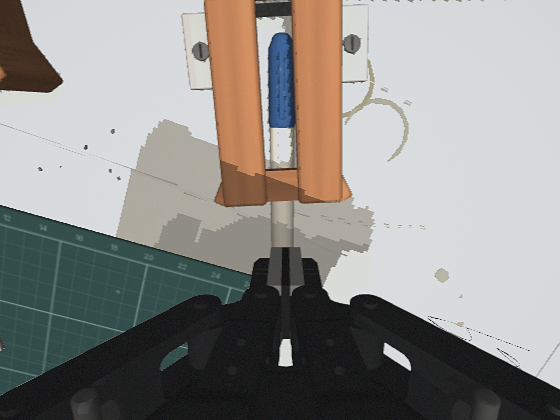

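```bash
python3 - <<'E'
from h import *
c=snap('wrist');P=cloud(c)
for (u,v) in [(285,235),(278,255),(292,255),(285,268),(265,270),(310,270),(285,352),(283,290)]: print(u,v,P[v,u].round(4))
s=snap('scene');b=cv2.resize(s['pixels'][165:235,230:320,::-1],None,fx=7,fy=7,interpolation=cv2.INTER_CUBIC);cv2.imwrite('pics/s2.png',b)
o=observe();print(o['position'],o['gripper_width'],o['force'])
E
```

```text
285 235 [0.5434 0.0133 0.0129]
278 255 [0.5474 0.0179 0.0492]
292 255 [0.5497 0.0125 0.0499]
285 268 [0.5488 0.0153 0.0621]
265 270 [0.5422 0.0216 0.0558]
310 270 [0.5485 0.0044 0.0561]
285 352 [ 0.4638 -0.0153  0.0005]
283 290 [0.5464 0.0152 0.0743]
[0.53758517 0.01249965 0.00298504] 0.006297538859658315 [0.24545576 0.01592786 0.25090941]
```

View pics/s2.png

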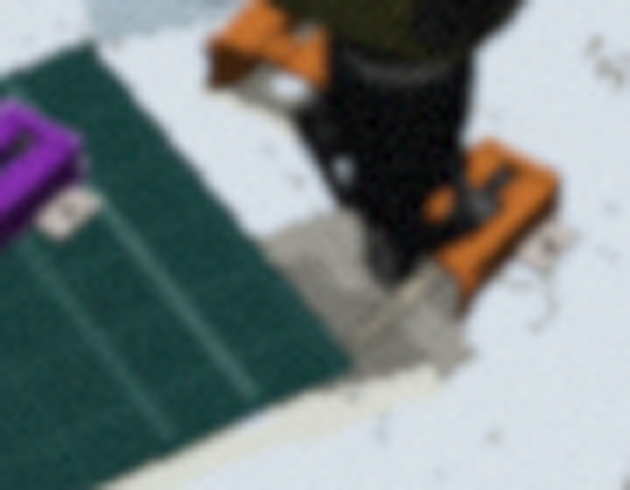

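```bash
python3 - <<'E'
from h import *
c=snap('wrist');P=cloud(c)
for u in (278,285,292):
  print(u,[(v,*P[v,u].round(4)) for v in range(236,262,2)])
w=dict(np.load('pics/w1.npz'));Q=cloud(w)
V=w['view'];print('cam1',-V[:3,:3].T@V[:3,3]);V=c['view'];print('cam2',-V[:3,:3].T@V[:3,3])
m=(Q[...,2]>.05)&(w['z_map']>0);print('w1 lowest finger z',np.percentile(Q[m][:,2],[0,1,5]));
i=np.argsort(np.where(m,Q[...,2],9).ravel())[:6];print([(k//560,k%560,Q.reshape(-1,3)[k].round(3)) for k in i])
cv2.imwrite('pics/w3.png',cv2.resize(c['pixels'][190:380,200:370,::-1],None,fx=3,fy=3,interpolation=cv2.INTER_CUBIC))
E
```

```text
278 [(236, np.float64(0.5409), np.float64(0.0164), np.float64(0.0108)), (238, np.float64(0.5399), np.float64(0.0161), np.float64(0.0112)), (240, np.float64(0.5398), np.float64(0.016), np.float64(0.0137)), (242, np.float64(0.5383), np.float64(0.0155), np.float64(0.0127)), (244, np.float64(0.5372), np.float64(0.0151), np.float64(0.0124)), (246, np.float64(0.5358), np.float64(0.0146), np.float64(0.0119)), (248, np.float64(0.5476), np.float64(0.0181), np.float64(0.0427)), (250, np.float64(0.5475), np.float64(0.0181), np.float64(0.0444)), (252, np.float64(0.5481), np.float64(0.0182), np.float64(0.0479)), (254, np.float64(0.5476), np.float64(0.018), np.float64(0.0488)), (256, np.float64(0.5477), np.float64(0.018), np.float64(0.051)), (258, np.float64(0.5478), np.float64(0.018), np.float64(0.0532)), (260, np.float64(0.5473), np.float64(0.0178), np.float64(0.0538))]
285 [(236, np.float64(0.5429), np.float64(0.0132), np.float64(0.0129)), (238, np.float64(0.5414), np.float64(0.0126), np.float64(0.0116)), (240, np.float64(0.5405), np.float64(0.0123), np.float64(0.0123)), (242, np.float64(0.54),
[... 1328 characters left out ...]
4(0.5494), np.float64(0.0124), np.float64(0.0504)), (258, np.float64(0.5493), np.float64(0.0124), np.float64(0.052)), (260, np.float64(0.5491), np.float64(0.0123), np.float64(0.0536))]
cam1 [0.5962648  0.03696134 0.32686768]
cam2 [0.60511755 0.03556041 0.17978934]
w1 lowest finger z [0.19655912 0.20342189 0.21609479]
[(np.int64(281), np.int64(385), array([ 0.546, -0.031,  0.197])), (np.int64(270), np.int64(386), array([ 0.551, -0.029,  0.197])), (np.int64(271), np.int64(185), array([0.517, 0.051, 0.197])), (np.int64(271), np.int64(386), array([ 0.55 , -0.029,  0.197])), (np.int64(270), np.int64(185), array([0.518, 0.051, 0.197])), (np.int64(295), np.int64(187), array([0.507, 0.046, 0.197]))]
```

View pics/w3.png

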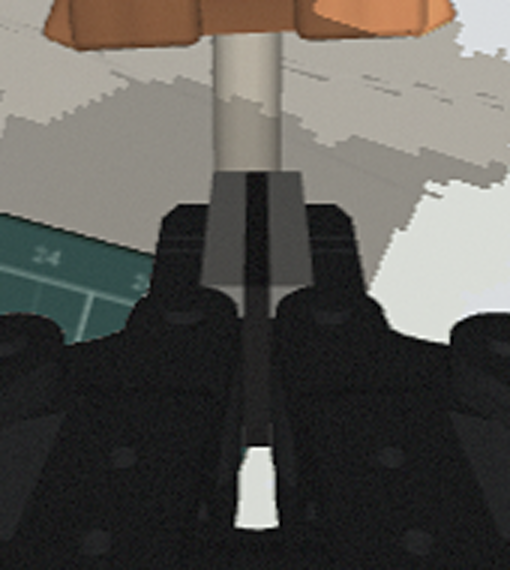

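```bash
python3 - <<'E'
from h import *
bot.move_gripper(0.4,40)
g=[0.5376,0.0125]
f0=observe()['force']
for z in (-0.015,-0.024,-0.028,-0.031,-0.033):
    bot.move_l([*g,z],max_speed=.08)
    o=observe();df=o['force']-f0;print(z,o['position'].round(4),df.round(2))
    if abs(df[2])>4: break
c=snap('wrist','w4.png');print(o['time'])
P=cloud(c);m=(P[...,2]>.0)&(c['pixels'].max(2)<110);
for u in range(230,345,6):
    col=[(v,P[v,u,2].round(4)) for v in range(200,300,2) if c['pixels'][v,u].max()<110][:2]; print(u,col,end=' ')
E
```

```text
-0.015 [ 0.5371  0.0125 -0.0158] [-0.58  0.42  0.17]
-0.024 [ 0.5373  0.0125 -0.0244] [ 0.42  0.35 -0.33]
-0.028 [ 0.5375  0.0125 -0.0281] [-0.2   0.09 -1.24]
-0.031 [ 0.5375  0.0125 -0.0311] [ 0.43  0.66 -1.31]
-0.033 [ 0.5376  0.0125 -0.0331] [-0.   -0.28 -1.23]
6.6167
230 [(234, np.float64(0.0334)), (254, np.float64(0.0132))] 236 [(248, np.float64(0.0067)), (250, np.float64(0.0078))] 242 [(234, np.float64(-0.0004)), (248, np.float64(0.0063))] 248 [(252, np.float64(0.0018)), (254, np.float64(0.0034))] 254 [] 260 [(202, np.float64(0.0326)), (204, np.float64(0.0336))] 266 [] 272 [] 278 [] 284 [] 290 [] 296 [] 302 [(200, np.float64(0.0326)), (202, np.float64(0.0332))] 308 [(230, np.float64(0.0338))] 314 [(230, np.float64(0.0338))] 320 [(230, np.float64(0.033))] 326 [(248, np.float64(0.0062)), (250, np.float64(0.0079))] 332 [(248, np.float64(0.0049)), (250, np.float64(0.0096))] 338 [(248, np.float64(0.0063)), (250, np.float64(0.0083))] 344 [(260, np.float64(0.01)), (262, np.float64(0.0202))]
```

View pics/w4.png

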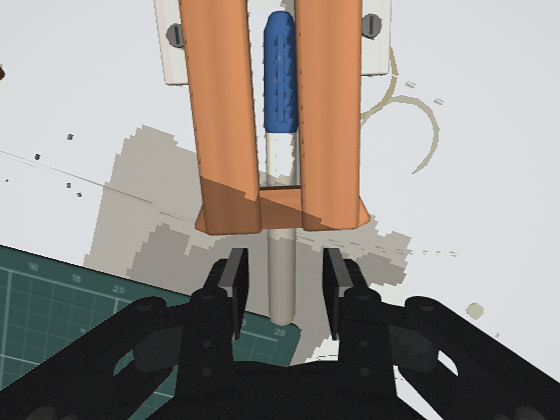

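```bash
python3 - <<'E'
from h import *
bot.move_gripper(0.0,40)
o=observe();print(o['time'],o['gripper_width'],o['force'])
if o['gripper_width']<.08: raise SystemExit
bot.move_l([.5376,.0125,-.028],max_speed=.05)
d=np.array([np.cos(np.radians(22.4)),np.sin(np.radians(22.4))])
p=np.array([.5376,.0125])-.015*d
bot.move_l([*p,-.028],max_speed=.06)
o=observe();print(o['time'],o['gripper_width'],o['force'])
c=snap('wrist','w5.png')
E
```

```text
6.9917 0.11842491681158131 [-0.35516732 -0.01272841  1.09346031]
7.6417 0.1169581208779262 [ 0.12329529  0.24791486 -0.14561351]
```

View pics/w5.png

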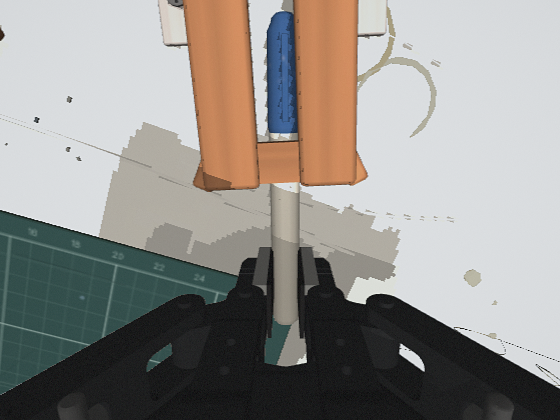

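```bash
python3 - <<'E'
from h import *
d=np.array([np.cos(np.radians(22.4)),np.sin(np.radians(22.4))])
p=np.array([.5376,.0125])-.112*d
bot.move_l([*p,-.026],max_speed=.15)
o=observe();print(o['time'],o['gripper_width'],o['force'],o['position'])
bot.move_l([*p,.05],max_speed=.15)
g=np.array([.495,-.085])+.0395*d
bot.move_pose([*g,.05],[-90,0,112.4])
o=observe();print(o['time'],o['gripper_width'],o['position'],o['joint_positions'].round(1))
c=snap('wrist','w6.png')
E
```

```text
8.4917 0.11898541622292376 [-0.24070979  0.33084173 -0.69489797] [ 0.43495882 -0.03009469 -0.02578516]
11.875 0.12134618070320789 [ 0.5314611  -0.06993562  0.04993957] [ -11.4   25.2   97.5   -0.    57.3 -123.8]
```

View pics/w6.png

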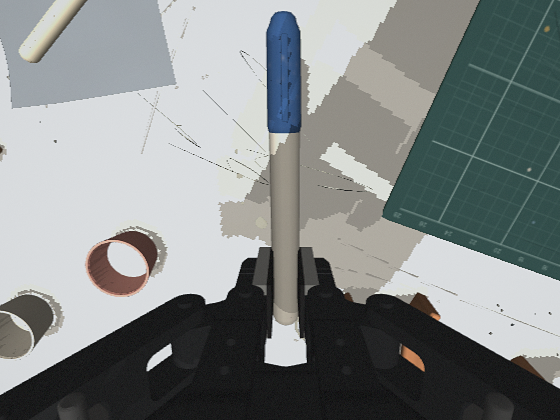

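```bash
python3 - <<'E'
from h import *
d=np.array([np.cos(np.radians(22.4)),np.sin(np.radians(22.4))])
g=np.array([.495,-.085])+.0395*d
bot.move_l([*g,-.025],max_speed=.12)
f0=observe()['force']
bot.move_l([*g,-.0325],max_speed=.03)
print(observe()['force']-f0)
bot.move_gripper(0.4,40)
bot.move_l([*g,.03],max_speed=.15)
g2=g-.07*d
bot.move_l([*g2,.06],max_speed=.15)
o=observe();print(o['time'],o['gripper_width'],o['position'],o['joint_positions'].round(1))
c=snap('wrist','w7.png');np.savez('pics/w7.npz',**{k:np.array(v) for k,v in c.items()})
s=snap('top','t7.png');np.savez('pics/t7.npz',**{k:np.array(v) for k,v in s.items()})
E
```

```text
[-0.35530432  0.47164736  0.7044614 ]
14.6833 0.4039632047277743 [ 0.46710038 -0.09653811  0.05961478] [ -16.1   17.8  106.6    0.    55.6 -128.5]
```

View pics/w7.png

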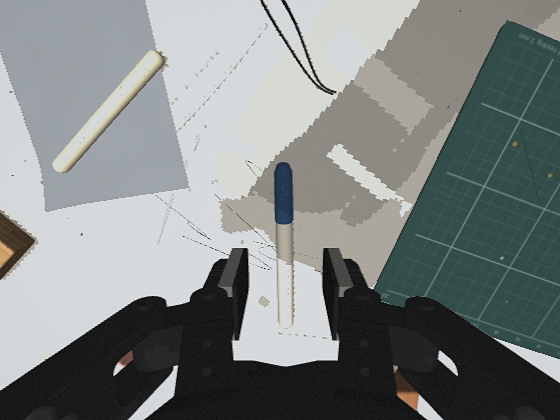

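View pics/t7.png

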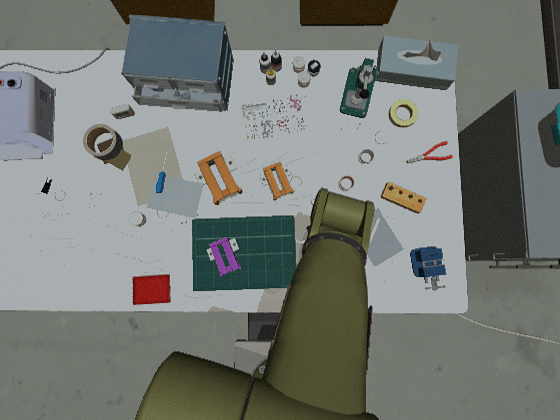

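```bash
cat > meas.py <<'E'
from h import *
def marker(c):
    P=cloud(c);hsv=cv2.cvtColor(c['pixels'],cv2.COLOR_RGB2HSV)
    m=(P[...,2]>.005)&(P[...,2]<.02)&(c['z_map']>0)
    r=np.zeros_like(m);r[:,262:310]=1;m&=r
    n,l,st,ce=cv2.connectedComponentsWithStats(m.astype(np.uint8));k=1+np.argmax(st[1:,4]);m=l==k
    v,u=np.nonzero(m);q=onplane(c,np.c_[u,v],.008)[:,:2]
    return cv2.minAreaRect((q*1000).astype(np.float32)),P,m,hsv
E
python3 - <<'E'
from meas import *
c=dict(np.load('pics/w7.npz'))
r,P,m,h=marker(c);print(r,cv2.boxPoints(r).round(1))
E
```

```text
((496.3507995605469, -86.19215393066406), (131.1529541015625, 13.05367660522461), 23.49614143371582) [[ 433.6 -106.4]
 [ 438.8 -118.3]
 [ 559.1  -66. ]
 [ 553.9  -54.1]]
```

```bash
python3 - <<'E'
from meas import *
w=dict(np.load('pics/w1.npz'));Q=cloud(w);print('mat z',np.median(Q[220:250,200:260,2]),'table',np.median(Q[180:200,360:400,2]))
a=np.radians(23.5);g=np.array([.4964,-.0862])-.0425*np.array([np.cos(a),np.sin(a)])
bot.move_pose([*g,.0],[-90,0,113.5])
bot.move_l([*g,-.033],max_speed=.1)
print(observe()['force'])
bot.move_gripper(0,60)
o=observe();print(o['gripper_width'],o['force'])
bot.move_l([*g,.03],max_speed=.12)
d=np.array([np.cos(np.radians(22.4)),np.sin(np.radians(22.4))]);M=np.array([.565,.0222])
p=M-.138*d
bot.move_pose([*p,.03],[-90,0,112.4])
bot.move_l([*p,-.027],max_speed=.1)
o=observe();print(o['time'],o['gripper_width'],o['position'],o['eef_rot'])
for n in('wrist','top','scene'):
    c=snap(n,n+'8.png');np.savez(f'pics/{n}8.npz',**{k:np.array(v) for k,v in c.items()})
t=cv2.imread('pics/top8.png');s=cv2.imread('pics/scene8.png')
cv2.imwrite('pics/c8.png',np.hstack([cv2.resize(t[150:240,230:330],(400,360)),cv2.resize(s[160:250,230:330],(400,360))]))
E
```

```text
mat z 0.002404993279815514 table 5.228448708090752e-06
[0.17317876 0.45568679 1.5606407 ]
0.12253541145359556 [-0.50432758  0.34089853  6.7070522 ]
17.7333 0.12110395628843912 [ 0.43769296 -0.03067096 -0.02674269] [-9.00139351e+01  9.89003303e-03  1.12377993e+02]
```

View pics/c8.png

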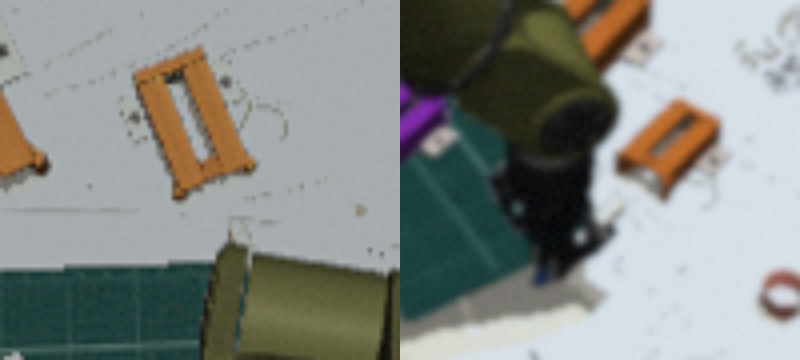

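View pics/wrist8.png

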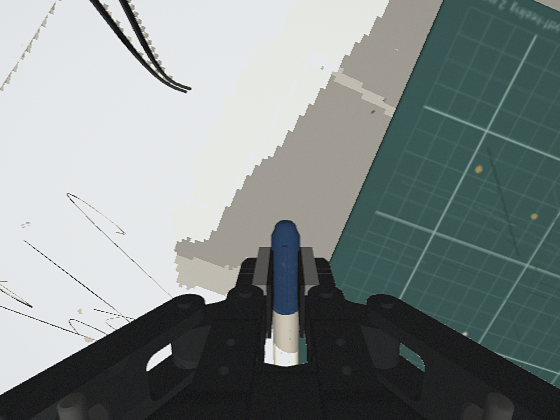

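```bash
python3 - <<'E'
from h import *
d=np.array([np.cos(np.radians(22.4)),np.sin(np.radians(22.4))]);n=np.array([-d[1],d[0]]);M=np.array([.565,.0222])
for k,box in(('top',(278,195,300,222)),('scene',(272,200,292,225))):
    c=dict(np.load(f'pics/{k}8.npz'));P=cloud(c)
    v,u=np.mgrid[box[1]:box[3],box[0]:box[2]];v=v.ravel();u=u.ravel();p=P[v,u]
    rel=(p[:,:2]-M);s=rel@d;t=rel@n
    m=(p[:,2]>.008)&(p[:,2]<.035)&(s<-.015)&(s>-.08)&(abs(t)<.025)&(c['pixels'][v,u].min(1)>90)
    print(k,m.sum());
    for a,b,zz,pp in sorted(zip(s[m],t[m],p[m][:,2],zip(u[m],v[m])))[::-3][:14]: print(np.round([a,b,zz],4),pp,c['pixels'][pp[1],pp[0]])
E
```

```text
top 33
[-0.0322 -0.0037  0.0111] (np.int64(289), np.int64(204)) [147 149 149]
[-0.0353 -0.0024  0.0131] (np.int64(289), np.int64(205)) [162 165 165]
[-0.0375  0.0017  0.0176] (np.int64(288), np.int64(206)) [164 171 173]
[-0.0398 -0.0036  0.0182] (np.int64(290), np.int64(206)) [164 167 162]
[-0.042  -0.0028  0.0141] (np.int64(290), np.int64(207)) [156 157 152]
[-0.0438  0.0011  0.0154] (np.int64(289), np.int64(208)) [159 162 160]
[-0.0461 -0.0042  0.0165] (np.int64(291), np.int64(208)) [165 167 158]
[-0.049  -0.003   0.0177] (np.int64(291), np.int64(209)) [165 171 164]
[-0.0513 -0.0021  0.0151] (np.int64(291), np.int64(210)) [170 176 178]
[-0.058  -0.0025  0.0163] (np.int64(292), np.int64(212)) [143 148 147]
[-0.0636 -0.0002  0.0175] (np.int64(292), np.int64(214)) [146 151 151]
scene 29
[-0.0342 -0.0028  0.0189] (np.int64(285), np.int64(209)) [208 215 218]
[-0.0375 -0.0055  0.0124] (np.int64(285), np.int64(211)) [191 193 188]
[-0.0415  0.001   0.017 ] (np.int64(283), np.int64(210)) [208 218 218]
[-0.0465  0.002   0.0208] (np.int64(282), np.int64(210)) [205 214 217]
[-0.0486 -0.0043  0.0216] (np.int64(283), np.int64(211)) [210 218 217]
[-0.0535  0.0013  0.022 ] (np.int64(281), np.int64(211)) [203 211 217]
[-0.0554 -0.0002  0.0191] (np.int64(281), np.int64(212)) [207 215 218]
[-0.0611  0.0001  0.0184] (np.int64(280), np.int64(213)) [205 213 217]
[-0.0646 -0.0074  0.0156] (np.int64(281), np.int64(215)) [165 164 159]
[-0.069  -0.0013  0.021 ] (np.int64(279), np.int64(214)) [175 183 185]
```

```bash
python3 - <<'E'
from h import *
d=np.array([np.cos(np.radians(22.4)),np.sin(np.radians(22.4))]);n=np.array([-d[1],d[0]]);M=np.array([.565,.0222])+.0015*n
f0=observe()['force']
def go(s,z,v):
    bot.move_l([*(M+s*d),z],max_speed=v);o=observe();f=o['force']-f0
    print(s,z,'fd %.2f fn %.2f fz %.2f w %.4f t %.2f'%(f[:2]@d,f[:2]@n,f[2],o['gripper_width'],o['time']));return f[:2]@d
ok=True
for s in(-.105,-.08,-.055,-.034):
    if abs(go(s,-.027,.1))>5: ok=False;break
if ok:
    go(-.034,-.032,.05)
    for n_,nm in enumerate(('top','scene')): c=snap(nm,nm+'9.png')
t=cv2.imread('pics/top9.png');s=cv2.imread('pics/scene9.png')
cv2.imwrite('pics/c9.png',np.hstack([cv2.resize(t[150:240,230:330],(400,360)),cv2.resize(s[160:250,230:330],(400,360))]))
E
```

```text
-0.105 -0.027 fd 0.85 fn 0.22 fz -0.33 w 0.1219 t 18.37
-0.08 -0.027 fd 0.00 fn 1.72 fz -0.60 w 0.1198 t 18.77
-0.055 -0.027 fd 1.20 fn 1.92 fz 0.62 w 0.1264 t 19.17
-0.034 -0.027 fd 0.20 fn 0.69 fz -0.45 w 0.1222 t 19.52
-0.034 -0.032 fd 1.55 fn 0.43 fz 3.26 w 0.1214 t 19.77
```

View pics/c9.png

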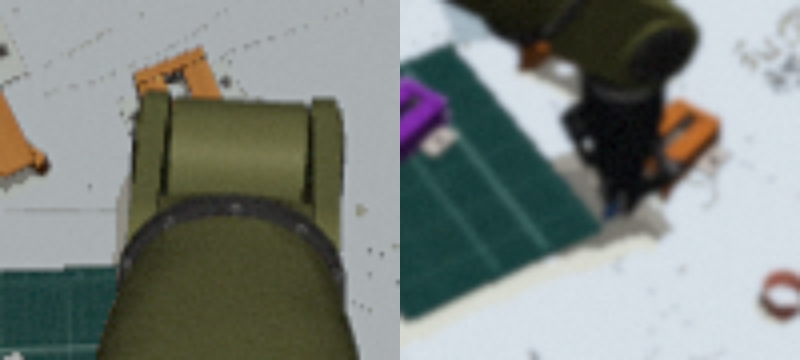

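```bash
python3 - <<'E'
from h import *
d=np.array([np.cos(np.radians(22.4)),np.sin(np.radians(22.4))]);n=np.array([-d[1],d[0]]);M=np.array([.565,.0222])+.0015*n
s=-.034;hit=0
base=observe()['force'][:2]@d
while s<-.014:
    s+=.0015
    bot.move_l([*(M+s*d),-.0318],max_speed=.03);bot.sleep(.05);o=observe();f=o['force']
    print('%.4f fd %.2f fz %.2f w %.4f t %.2f actual %.4f'%(s,f[:2]@d-base,f[2],o['gripper_width'],o['time'],(o['position'][:2]-M)@d))
    if f[:2]@d-base<-6: hit=1;break
E
```

```text
-0.0325 fd -1.03 fz 1.57 w 0.1266 t 20.18 actual -0.0327
-0.0310 fd -0.35 fz 0.69 w 0.1232 t 20.48 actual -0.0309
-0.0295 fd -0.60 fz 0.05 w 0.1271 t 20.77 actual -0.0295
-0.0280 fd -0.79 fz 0.54 w 0.1223 t 21.07 actual -0.0280
-0.0265 fd 0.68 fz -0.32 w 0.1192 t 21.38 actual -0.0265
-0.0250 fd -0.56 fz -0.83 w 0.1221 t 21.68 actual -0.0250
-0.0235 fd 0.30 fz -0.66 w 0.1251 t 21.98 actual -0.0235
-0.0220 fd -4.90 fz 1.21 w 0.1220 t 22.27 actual -0.0225
-0.0205 fd -15.45 fz 8.81 w 0.1253 t 22.57 actual -0.0223
```

```bash
python3 - <<'E'
from h import *
d=np.array([np.cos(np.radians(22.4)),np.sin(np.radians(22.4))]);n=np.array([-d[1],d[0]]);M=np.array([.565,.0222])+.0015*n
bot.move_l([*(M-.022*d),-.0318],max_speed=.03)
print(observe()['force'])
bot.move_gripper(0.4,40)
bot.move_l([*(M-.022*d),.10],max_speed=.15)
bot.move_pose([*(M-.035*d),.12],[-90,0,-67.6])
c=snap('wrist','w10.png');np.savez('pics/w10.npz',**{k:np.array(v) for k,v in c.items()})
print(observe()['time'])
E
```

```text
[-5.39891053 -3.41204344  1.79298329]
26.8917
```

View pics/w10.png

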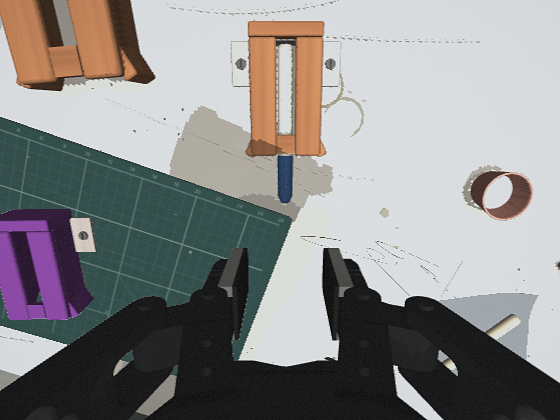

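```bash
python3 - <<'E'
from h import *
c=dict(np.load('pics/w10.npz'));P=cloud(c);hsv=cv2.cvtColor(c['pixels'],cv2.COLOR_RGB2HSV)
m=(hsv[...,0]>100)&(hsv[...,0]<130)&(hsv[...,1]>110);r=np.zeros_like(m);r[145:210,270:300]=1;m&=r
v,u=np.nonzero(m);q=onplane(c,np.c_[u,v],.007)[:,:2]
d=np.array([np.cos(np.radians(22.4)),np.sin(np.radians(22.4))]);n=np.array([-d[1],d[0]])
mo=(hsv[...,0]>3)&(hsv[...,0]<22)&(hsv[...,1]>110)&(abs(P[...,2]-0.034)<0.004);r[:]=0;r[15:162,240:335]=1;mo&=r
vo,uo=np.nonzero(mo);rect=cv2.minAreaRect((onplane(c,np.c_[uo,vo],.034)[:,:2]*1000).astype(np.float32));print(rect)
C=np.array(rect[0])/1000;s=(q-C)@d;t=(q-C)@n
print('cap end s rel mouth',(s.min()+.0475)*1000,'lat',t.min()*1000,t.max()*1000)
cv2.imwrite('pics/w11.png',cv2.resize(c['pixels'][10:215,220:360,::-1],None,fx=2.9,fy=2.9,interpolation=cv2.INTER_CUBIC))
E
```

```text
((608.3976440429688, 39.90336608886719), (93.97007751464844, 53.512901306152344), 22.428390502929688)
cap end s rel mouth -45.261953866723395 lat -4.864470210262384 6.631806542704114
```

View pics/w11.png

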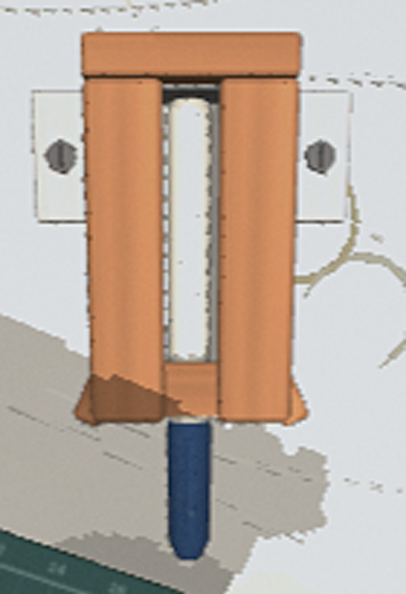

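```bash
python3 - <<'E'
from h import *
s=snap('scene','sf.png');a=cv2.imread('pics/scene0.png').astype(int)
m=(abs(s['pixels'][:,:,::-1].astype(int)-a).max(2)>50).astype(np.uint8)
n,l,st,ce=cv2.connectedComponentsWithStats(cv2.morphologyEx(m,cv2.MORPH_OPEN,np.ones((3,3))));print(st[1:].tolist())
job.close_job();print(observe()['time'])
E
```

```text
[[99, 33, 34, 13, 198], [85, 38, 221, 171, 13659], [100, 45, 27, 52, 798], [0, 47, 111, 251, 15916], [128, 75, 3, 4, 12], [90, 77, 3, 3, 9], [132, 77, 4, 3, 12], [258, 116, 3, 3, 9], [268, 194, 25, 22, 282], [148, 205, 24, 40, 609], [197, 213, 31, 30, 530], [147, 221, 6, 7, 33], [173, 230, 14, 26, 202], [121, 236, 11, 6, 41], [114, 241, 4, 3, 12], [125, 243, 12, 6, 46], [120, 249, 3, 3, 9], [171, 271, 7, 8, 47]]
the job is handed in; nothing more can be done
the job is handed in; nothing more can be done
```

View pics/sf.png

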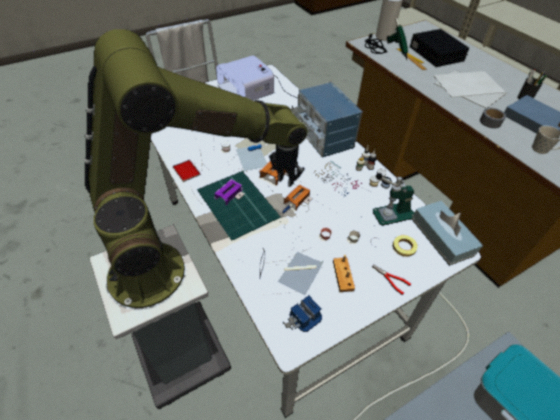

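The marker is back in the smaller orange-brown dock, white end first and against the stop, with the blue cap sticking out. I drew it out, turned it end for end, laid it on the open table and let go. Then I gripped it again near the cap and slid it in. The job was handed in at about 27 s on the robot clock, well inside the 54 s limit.

**Last checks**
- **Contact with the stop:** the push met firm resistance of about 15 N at the depth expected for fully home.
- **Depth:** the wrist picture puts the cap end about 45 mm out of the mouth (46 mm is nominal). It also shows the white end at the stop through the viewing slot.
- **Robot clear:** the gripper is open and raised above the marker, touching nothing.
- **Bystanders:** comparing the first and last scene pictures showed changes only at the arm, its shadow and the marker and mat area. Anything the arm hid in those pictures was not compared.

**What disagreed**
- **Fingertip position:** the real fingertips sit about 37 mm behind the reported TCP. The first grasp therefore closed on air above the marker. I measured the offset in the wrist picture and corrected for it in all later moves.
- **Marker angle:** before the first grasp it lay about 2.5° off the dock's axis, which was harmless.

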